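# Mirror the ink row into the other rack

## Robot

A 7-joint arm with a two-finger parallel gripper is mounted at the origin on the work surface. World frame = base frame: x ahead of the robot, y to its left, z up, the work surface at z = 0. Lengths are in m, angles in rad, forces in N, time in s.
With the tool pointing down it reaches from about 0.4 to 0.9 m from the base axis. Payload 5.5 kg.
Tool frame: the origin (TCP) lies midway between the tips of the shut fingers; the grasp point (between the pads) lies 19 mm behind it (manip.grip_depth is the distance from the TCP to the grasp point, in m); z points along the fingers, y is the line along which they close (so a half turn about z gives the same grasp; the last joint's range is limited). The gripper opens to 92 mm and grips with 3 to 60 N. Pads are 19 mm wide; open, the fingers measure 130 mm over their backs; the gripper's body (75 mm by 190 mm) begins 47 mm behind the grasp point.
Start: joints at [-0.928, 0.501, -0.427, 1.55, 0.221, 1.138, -0.21], TCP at [0.241, 0.604, 0.227] pointing down, gripper open.
Joint ranges: [-2.88, 2.88], [-0.31, 2.03], [-1.54, 1.56], [0.2, 2.42], [-1.41, 4.55], [0.19, 2.02], [-2.57, 2.57]. Speed limits (rad/s): [2.57, 2.57, 3.14, 3.14, 3.14, 3.14, 3.14].

## Interface

Orientations are given as a unit quaternion [x, y, z, w].
In Python, from bench import manip, effector, viewer gives the robot as it stands. Calls block until the motion is done:
- manip.move_pose(position, orientation): joint-space move of the TCP to a pose.
- manip.servo_line(position, ori=None, vel=0.15): straight line of the TCP; ori=None keeps the orientation; vel is the mean speed in m/s.
- manip.movej(angles): joint-space move.
- effector.open_jaws() and effector.close(f_grip=None): open the fingers fully, or close them until they stop; f_grip is the grip in N (None keeps the last).
- manip.sleep(seconds).
- manip.solve_ik(position, orientation): joint angles nearest the present ones, or None.
- viewer.get_image(name): name is "scene" or "top"; returns the picture (400x640x3 uint8, red, green, blue); there is no depth.
- viewer.get_calibration(name): a dict with "vfov" (degrees; the focal length in pixels is half the picture's height over the tangent of half this angle, whatever the lens; pixels are square), "cx", "cy" (the principal point, pixels), "eye" and "attitude" of the camera in the world. Camera axes: x right, y down, z forward; pixel columns grow to the right and rows downward; lengths in m; the calibration is good to about 2 mm. A picture is of the moment at which its call begins. get_calibration takes no time and is no camera call.
A pose or a line that the arm cannot do raises manip.PlanningError and nothing moves.
- manip.hand_in(): hands the job in; it is judged then, once.
Readings, each from a call of its own:
- manip.current_clock(): time.
- manip.current_q(): joint angles.
- manip.current_joint_velocities(): joint speeds.
- manip.current_tau(): joint torques, N m.
- manip.current_tool_pos(): TCP position.
- manip.current_tcp_rot(): TCP orientation.
- manip.current_force(): force on the tool from outside, world axes, zero at the start.
- manip.current_wrist_torque(): the same for the moment, N m.
- manip.current_finger_gap(): finger opening in m.
- manip.current_gripper_force(): force on a finger pad.
Only numpy, scipy, OpenCV 4.12 (cv2) and the standard library are available. Lean on these libraries where they do the work, as an engineer would, in place of code of your own. Each camera call takes 0.05 s, during which the arm holds its last target. There are 200 camera calls.

## Task

The illustrator has turned her seat round and wants her row of four inks mirrored: move all four from the filled rack to the empty one in reverse order, so that the one now nearest the robot ends up in the compartment farthest from the robot, the next one in the next compartment, and so on, to the farthest one, which goes nearest. Keep every bottle upright all the way, and leave each standing flat in its own compartment, let go and at rest.

Things in the scene. Friction and masses are not known exactly. Their poses are not given: they have to be found in the camera images.
- tall_bottle: Tall slim round ink bottle, white with a paper label band and a black cap: body 32 mm diameter up to 58 mm, then a shoulder, broad cap 30 mm diameter from 66 to 84 mm (overall height 84 mm). Origin: centre of the underside, z up. About 60 g. Plain grip: across the body, 35 to 50 mm above the origin.
- squat_jar: Squat round paint jar, white with a wide flat black lid: 45 mm diameter, lid 47 mm diameter from 30 to 46 mm (overall height 46 mm). Origin: centre of the underside, z up. About 90 g. Plain grip: across lid and body, about 30 mm above the origin.
- square_bottle: Square ink bottle, white: body 38 x 38 mm and 46 mm high, black cap 22 mm diameter from 50 to 66 mm (overall height 66 mm). Origin: centre of the underside, z up, x and y square to its flat sides; it stands within 0.15 rad of square to its rack. About 80 g. Plain grip: across two flats of the body, about 32 mm above the origin.
- cone_bottle: Cone-shaped ink bottle, white: foot 43 mm diameter, tapering from 6 mm up to an 18 mm neck at 44 mm, black cap 24 mm diameter from 54 to 78 mm (overall height 78 mm). Origin: centre of the underside, z up. About 70 g. Plain grip: across the cap, 66 to 70 mm above the origin.
- tall_bottle_pad: Fixed square cork pad, 52 x 52 x 4 mm, lying in the compartment of the filled rack where the tall bottle stands at the start; it stays there and marks that old place. The four look alike. Origin: centre of its underside, axes as those of the filled rack.
- squat_jar_pad: Fixed square cork pad, 52 x 52 x 4 mm, lying in the compartment of the filled rack where the squat jar stands at the start; it stays there and marks that old place. The four look alike. Origin: centre of its underside, axes as those of the filled rack.
- square_bottle_pad: Fixed square cork pad, 52 x 52 x 4 mm, lying in the compartment of the filled rack where the square bottle stands at the start; it stays there and marks that old place. The four look alike. Origin: centre of its underside, axes as those of the filled rack.
- cone_bottle_pad: Fixed square cork pad, 52 x 52 x 4 mm, lying in the compartment of the filled rack where the cone bottle stands at the start; it stays there and marks that old place. The four look alike. Origin: centre of its underside, axes as those of the filled rack.
- old_rack: Rack filled at the start, at the robot's left or right; cork pads inside raise the bottles to 10 mm above the desk. Fixed grey rack 252 mm long (x, points away from the robot within 0.25 rad), 68 wide (y). Four compartments at x = -93, -31, 31, 93, y = 0, each 58 x 60 inside; floor 6 above the desk, partitions 4 thick up to 22, long-side lips up to 10. Origin: underside centre, on the desk.
- new_rack: Rack empty at the start, without pads, on the other side. Fixed grey rack 252 mm long (x, points away from the robot within 0.25 rad), 68 wide (y). Four compartments at x = -93, -31, 31, 93, y = 0, each 58 x 60 inside; floor 6 above the desk, partitions 4 thick up to 22, long-side lips up to 10. Origin: underside centre, on the desk.
Mind the look-alikes: they are no part of the job. Leave any green or purple look-alike of the square_bottle alone.

How it is judged:
At the end, for the whole second after the job is handed in: Each stands in the new rack in the compartment mirroring its old one (old nearest the robot to new farthest, and so on): within 14 mm along and 15 mm across of its centre, underside within 4 mm of the rack floor, tilt under 0.12 rad, slower than 20 mm/s, untouched by the fingers (((x of tall_bottle_pad in the frame of old_rack between -0.113 and -0.073 m and x of tall_bottle in the frame of new_rack between 0.079 and 0.107 m) or (x of tall_bottle_pad in the frame of old_rack between -0.051 and -0.011 m and x of tall_bottle in the frame of new_rack between 0.017 and 0.045 m) or (x of tall_bottle_pad in the frame of old_rack between 0.011 and 0.051 m and x of tall_bottle in the frame of new_rack between -0.045 and -0.017 m) or (x of tall_bottle_pad in the frame of old_rack between 0.073 and 0.113 m and x of tall_bottle in the frame of new_rack between -0.107 and -0.079 m)) and y of tall_bottle in the frame of new_rack between -0.015 and 0.015 m and z of tall_bottle in the frame of new_rack between 0.002 and 0.01 m and angle between each of tall_bottle, squat_jar, square_bottle, cone_bottle's own z axis and vertical below 0.12 rad and linear speed of each of tall_bottle, squat_jar, square_bottle, cone_bottle below 0.02 m/s and contact force between each of tall_bottle, squat_jar, square_bottle, cone_bottle and the fingers below 0.05 N and ((x of squat_jar_pad in the frame of old_rack between -0.113 and -0.073 m and x of squat_jar in the frame of new_rack between 0.079 and 0.107 m) or (x of squat_jar_pad in the frame of old_rack between -0.051 and -0.011 m and x of squat_jar in the frame of new_rack between 0.017 and 0.045 m) or (x of squat_jar_pad in the frame of old_rack between 0.011 and 0.051 m and x of squat_jar in the frame of new_rack between -0.045 and -0.017 m) or (x of squat_jar_pad in the frame of old_rack between 0.073 and 0.113 m and x of squat_jar in the frame of new_rack between -0.107 and -0.079 m)) and y of squat_jar in the frame of new_rack between -0.015 and 0.015 m and z of squat_jar in the frame of new_rack between 0.002 and 0.01 m and ((x of square_bottle_pad in the frame of old_rack between -0.113 and -0.073 m and x of square_bottle in the frame of new_rack between 0.079 and 0.107 m) or (x of square_bottle_pad in the frame of old_rack between -0.051 and -0.011 m and x of square_bottle in the frame of new_rack between 0.017 and 0.045 m) or (x of square_bottle_pad in the frame of old_rack between 0.011 and 0.051 m and x of square_bottle in the frame of new_rack between -0.045 and -0.017 m) or (x of square_bottle_pad in the frame of old_rack between 0.073 and 0.113 m and x of square_bottle in the frame of new_rack between -0.107 and -0.079 m)) and y of square_bottle in the frame of new_rack between -0.015 and 0.015 m and z of square_bottle in the frame of new_rack between 0.002 and 0.01 m and ((x of cone_bottle_pad in the frame of old_rack between -0.113 and -0.073 m and x of cone_bottle in the frame of new_rack between 0.079 and 0.107 m) or (x of cone_bottle_pad in the frame of old_rack between -0.051 and -0.011 m and x of cone_bottle in the frame of new_rack between 0.017 and 0.045 m) or (x of cone_bottle_pad in the frame of old_rack between 0.011 and 0.051 m and x of cone_bottle in the frame of new_rack between -0.045 and -0.017 m) or (x of cone_bottle_pad in the frame of old_rack between 0.073 and 0.113 m and x of cone_bottle in the frame of new_rack between -0.107 and -0.079 m)) and y of cone_bottle in the frame of new_rack between -0.015 and 0.015 m and z of cone_bottle in the frame of new_rack between 0.002 and 0.01 m).
It fails at once if the tall bottle is tipped by more than 0.6 rad (angle between tall_bottle's own z axis and vertical above 0.6 rad).
It fails at once if the squat jar is tipped by more than 0.6 rad (angle between squat_jar's own z axis and vertical above 0.6 rad).
It fails at once if the square bottle is tipped by more than 0.6 rad (angle between square_bottle's own z axis and vertical above 0.6 rad).
It fails at once if the cone bottle is tipped by more than 0.6 rad (angle between cone_bottle's own z axis and vertical above 0.6 rad).
It also fails if it takes over 112 s, if anything falls off the work surface, if the arm or the gripper's body presses on something with over 40 N, if the wrist force passes 120 N, or if a joint passes its speed limit or range.

## Working session

There is one attempt and no reset: what is moved stays moved. The work goes in short steps, each a Python script; the robot and the scene stay as the last script left them, time stands still between calls to the robot, and variables do not carry over. Pictures are saved under pics/ and viewed, at most 14 in all, crops included, and the job is handed in when it is done.

```bash
ls; mkdir -p pics; python3 - <<'E'
from bench import manip, effector, viewer
import cv2
for n in ("scene","top"):
    im=viewer.get_image(n); cv2.imwrite(f"pics/{n}0.png",im[:,:,::-1]); print(n,viewer.get_calibration(n))
print(manip.current_clock(),manip.current_tool_pos(),manip.current_tcp_rot(),manip.grip_depth)
E
```

```text
pics
scene {'vfov': 42.87389995018236, 'cx': 321.49176847683003, 'cy': 201.69878079893402, 'eye': array([ 1.08487148, -0.27140636,  0.97868036]), 'attitude': array([ 0.8328884 ,  0.4709838 , -0.14666411, -0.25091993])}
top {'vfov': 43.37453978236599, 'cx': 321.8912633151113, 'cy': 208.84740122640872, 'eye': array([0.45577108, 0.00704546, 1.02624686]), 'attitude': array([-0.70215482,  0.71046472, -0.02045195,  0.04242892])}
0.1 [0.24081693 0.60308087 0.22579256] [ 1.88768521e-01  9.82021236e-01 -8.41743809e-04 -1.70386675e-04] 0.0188
```

View pics/scene0.png

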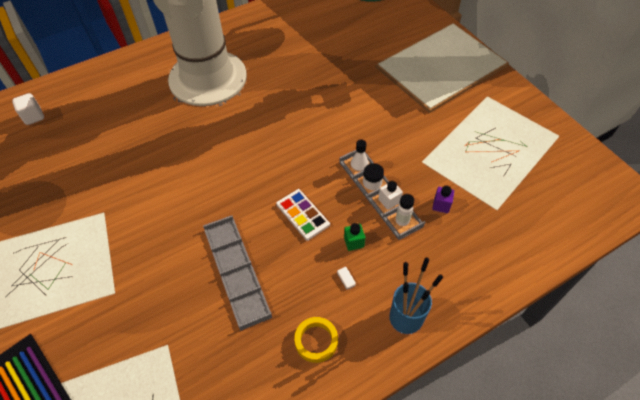

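View pics/top0.png

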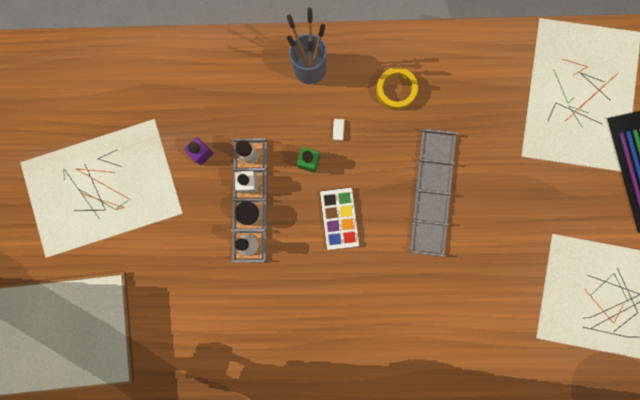

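The scene view has the base at (207,80). The filled rack runs from (340,155) to (420,235), and the empty one from (205,225) to (270,325). In the top view, from near to far, I read cone (245,245), jar (247,213), square (244,181) and tall (247,150). The look-alikes are green (308,158) and purple (198,150), both outside the rack and neither white. The square bottle is the white one inside the rack. I'll confirm with enlarged crops.

```bash
python3 - <<'E'
import cv2,numpy as np
t=cv2.imread("pics/top0.png");s=cv2.imread("pics/scene0.png")
a=cv2.resize(t[130:270,180:325],None,fx=4,fy=4,interpolation=cv2.INTER_CUBIC)
cv2.imwrite("pics/c1.png",a)
b=cv2.resize(s[130:250,330:470],None,fx=4,fy=4,interpolation=cv2.INTER_CUBIC)
cv2.imwrite("pics/c2.png",b)
c=cv2.resize(t[120:265,400:470],None,fx=4,fy=4,interpolation=cv2.INTER_CUBIC)
d=cv2.resize(s[210:335,195:280],None,fx=4,fy=4,interpolation=cv2.INTER_CUBIC)
h=np.zeros((580,c.shape[1]+d.shape[1]+10,3),np.uint8);h[:c.shape[0],:c.shape[1]]=c;h[:d.shape[0],c.shape[1]+10:]=d
cv2.imwrite("pics/c3.png",h)
E
```

```text
(no output)
```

View pics/c1.png

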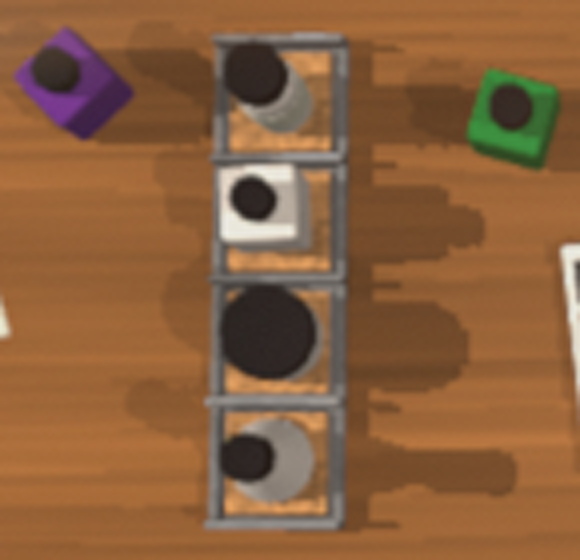

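View pics/c2.png

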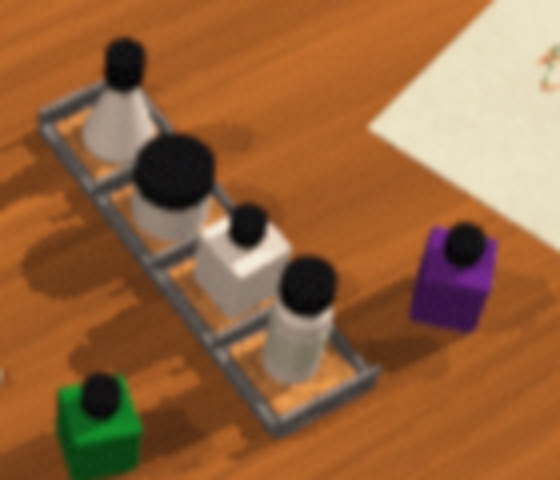

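View pics/c3.png

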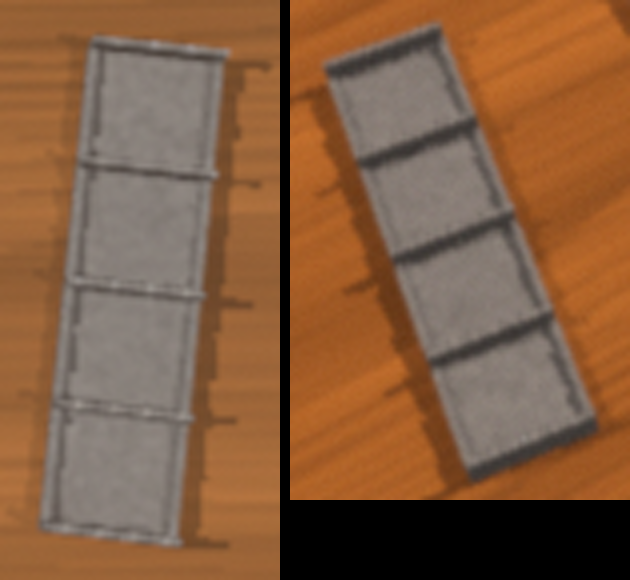

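The crops confirm it: near to far in the filled rack are cone, jar, white square and tall. Green and purple stand outside the rack. Now I'll measure the caps and rack corners in both views.

```bash
cat > vis.py <<'E'
import cv2,numpy as np
from scipy.spatial.transform import Rotation as R
from bench import viewer
C={n:viewer.get_calibration(n) for n in("scene","top")}
def ray(n,p):
    c=C[n];f=200/np.tan(np.radians(c["vfov"]/2))
    d=np.array([(p[0]-c["cx"])/f,(p[1]-c["cy"])/f,1.]);d=R.from_quat(c["attitude"]).apply(d)
    return np.array(c["eye"]),d/np.linalg.norm(d)
def onz(n,p,z):
    e,d=ray(n,p);return e+d*(z-e[2])/d[2]
def tri(pt,ps):
    (a,u),(b,v)=ray("top",pt),ray("scene",ps)
    s,t=np.linalg.lstsq(np.stack([u,-v],1),b-a,rcond=None)[0]
    P,Q=a+s*u,b+t*v
    return (P+Q)/2,np.linalg.norm(P-Q)
def blobs(mask,near):
    k,l,st,ce=cv2.connectedComponentsWithStats(mask.astype(np.uint8))
    out=[]
    for p in near:
        i=l[int(p[1]),int(p[0])];out.append((ce[i],st[i]) if i else None)
    return out
E
python3 - <<'E'
from vis import *
np.set_printoptions(precision=4,suppress=True)
t=cv2.imread("pics/top0.png");s=cv2.imread("pics/scene0.png")
N=["tall","square","jar","cone"]
bt=blobs(t.max(2)<62,[(244,149),(243,180),(247,213),(241,244)])
bs=blobs(s.max(2)<62,[(407,201),(392,187),(374,173),(361,146)])
for n,a,b in zip(N,bt,bs):
    print(n,a and (a[0],a[1]),b and (b[0],b[1]), *(tri(a[0],b[0]) if a and b else ()))
def quad(im,roi,off):
    x0,y0,x1,y1=roi;h=im[y0:y1,x0:x1].astype(int)
    m=((h.max(2)-h.min(2)<28)&(h.max(2)>60)).astype(np.uint8)
    m=cv2.morphologyEx(m,cv2.MORPH_CLOSE,np.ones((3,3)));m=cv2.morphologyEx(m,cv2.MORPH_OPEN,np.ones((3,3)))
    c=max(cv2.findContours(m,0,1)[0],key=cv2.contourArea);h=cv2.convexHull(c)
    for e in np.arange(2,15,.5):
        q=cv2.approxPolyDP(h,e,True)
        if len(q)==4:break
    return q[:,0]+[x0,y0],cv2.minAreaRect(h)
for n,im,roi in(("top",t,(400,120,470,265)),("scene",s,(195,210,280,335))):
    q,r=quad(im,roi,0);print(n,q.tolist(),r)
    if n=="top":print([onz(n,p,.022)for p in q])
# hand-read wall-top corners of the crops: new rack far-left(+y), far-right, near-right, near-left
T=np.array([(92,38),(228,50),(182,544),(40,530)])/4+[400,120]
S=np.array([(470,466),(596,412),(442,25),(327,68)])/4+[195-290/4,210]
for p,qq in zip(T,S):print("new",tri(p,qq))
T=np.array([(217,40),(346,40),(341,525),(208,525)])/4+[180,130]
S=np.array([(378,372),(277,424),(42,118),(98,84)])/4+[330,130]
for p,qq in zip(T,S):print("old",tri(p,qq))
E
```

```text
tall (array([243.1421, 147.9836]), array([236, 141,  16,  15, 183], dtype=int32)) (array([406.4969, 201.1321]), array([400, 194,  14,  15, 159], dtype=int32)) [0.6588 0.1851 0.083 ] 0.0009419717927394938
square (array([242.9114, 179.2911]), array([238, 175,  11,  10,  79], dtype=int32)) (array([391.4306, 185.8194]), array([388, 181,   9,  11,  72], dtype=int32)) [0.601  0.1888 0.0667] 0.00018204246924596212
jar (array([246.4303, 212.487 ]), array([235, 201,  24,  23, 423], dtype=int32)) (array([373.0541, 172.5912]), array([362, 163,  21,  20, 296], dtype=int32)) [0.538  0.1851 0.0461] 0.0009376768978428963
cone (array([241.1917, 244.05  ]), array([235, 239,  13,  11, 120], dtype=int32)) (array([360.71, 145.93]), array([356, 140,  10,  13, 100], dtype=int32)) [0.4757 0.1901 0.0739] 0.0004002006182808936
top [[423, 130], [455, 133], [443, 255], [410, 251]] ((32.8175163269043, 72.09783172607422), (34.53303146362305, 124.61753845214844), 5.492324352264404)
[array([ 0.7028, -0.1683,  0.022 ]), array([ 0.6955, -0.2322,  0.022 ]), array([ 0.4509, -0.2005,  0.022 ]), array([ 0.4595, -0.1358,  0.022 ])]
scene [[229, 217], [270, 317], [242, 329], [205, 226]] ((42.567874908447266, 62.19004440307617), (109.98199462890625, 33.633636474609375), 70.34617614746094)
new (array([ 0.7009, -0.2035, -0.0034]), np.float64(0.06403806650845978))
new (array([ 0.7034, -0.2001,  0.0538]), np.float64(0.0635173068566499))
new (array([ 0.4645, -0.1691,  0.0539]), np.float64(0.06524245942036289))
new (array([ 0.4468, -0.1712, -0.0108]), np.float64(0.06400707294330772))
old (array([0.6922, 0.219 , 0.0116]), np.float64(0.003041621969050144))
old (array([0.6907, 0.1517, 0.0123]), np.float64(0.0023263979028319954))
old (array([0.4427, 0.1553, 0.0106]), np.float64(0.0036357864692825423))
old (array([0.4387, 0.2123, 0.0068]), np.float64(0.02025796555795771))
```

```bash
python3 - <<'E'
from vis import *
np.set_printoptions(precision=4,suppress=True)
# wall-top ends (+y end, -y end), far to near, read in c3.png / c1.png / c2.png
T=np.array([(92,42,228,54),(80,162,218,175),(68,287,205,295),(55,408,192,418),(40,528,182,542)]).reshape(-1,2)/4+[400,120]
S=np.array([(596,416,470,468),(553,318,430,360),(515,213,395,260),(478,122,358,162),(442,27,327,68)]).reshape(-1,2)/4+[195-290/4,210]
T2=np.array([(217,40,346,40),(213,157,346,157),(212,279,344,279),(208,402,343,402),(208,523,341,523)]).reshape(-1,2)/4+[180,130]
for nm,T,S in(("new",T,S),("old",T2,None)):
    P=np.array([onz("top",p,.022) for p in T])
    if S is not None:
        Q=np.array([tri(a,b)[0] for a,b in zip(T,S)]);print("z",Q[:,2],"tri gaps",[round(tri(a,b)[1],4) for a,b in zip(T,S)]);print(Q.reshape(5,2,3).mean(1))
        P2=np.array([onz("scene",p,.022) for p in S]).reshape(5,2,3).mean(1);print("scene",P2[:,:2])
    M=P.reshape(5,2,3).mean(1)[:,:2];print(nm,M,"widths",np.linalg.norm(P[0::2]-P[1::2],axis=1))
    c=M.mean(0);d=(M[0]+.5*M[1]-.5*M[3]-M[4]);print("centre",c,"yaw",np.arctan2(d[1],d[0]),"len",np.linalg.norm(M[0]-M[4]))
# square bottle body: top-face quadrilateral
t=cv2.imread("pics/top0.png")
m=np.zeros(t.shape[:2],np.uint8);m[165:196,230:262]=1
h=t.astype(int);w=((h.min(2)>150)&(m>0)).astype(np.uint8)
c=max(cv2.findContours(w,0,1)[0],key=cv2.contourArea);r=cv2.minAreaRect(c);print(r,[onz("top",p,.056)for p in cv2.boxPoints(r)])
E
```

```text
z [0.0113 0.0141 0.005  0.0133 0.0065 0.0118 0.0045 0.0127 0.012  0.0159] tri gaps [np.float64(0.001), np.float64(0.0035), np.float64(0.0006), np.float64(0.004), np.float64(0.0027), np.float64(0.004), np.float64(0.0025), np.float64(0.0023), np.float64(0.0007), np.float64(0.004)]
[[ 0.7008 -0.203   0.0127]
 [ 0.6394 -0.1962  0.0092]
 [ 0.5771 -0.1875  0.0092]
 [ 0.5152 -0.1797  0.0086]
 [ 0.4541 -0.1708  0.0139]]
scene [[ 0.705  -0.2027]
 [ 0.6458 -0.1963]
 [ 0.5845 -0.1873]
 [ 0.5236 -0.18  ]
 [ 0.46   -0.1707]]
new [[ 0.6981 -0.2022]
 [ 0.6367 -0.1948]
 [ 0.5749 -0.1867]
 [ 0.514  -0.1785]
 [ 0.4537 -0.1706]] widths [0.0683 0.069  0.068  0.0677 0.07  ]
centre [ 0.5755 -0.1866] yaw -0.12949101739754204 len 0.24647167744029144
old [[0.6885 0.1824]
 [0.6281 0.1832]
 [0.5659 0.1838]
 [0.5039 0.185 ]
 [0.4434 0.1853]] widths [0.0661 0.0678 0.0669 0.0681 0.0667]
centre [0.566  0.1839] yaw -0.012386788422202888 len 0.24503686508084907
((244.0, 180.0), (18.0, 18.0), 90.0) [array([0.6193, 0.2066, 0.056 ]), array([0.6187, 0.1711, 0.056 ]), array([0.5832, 0.171 , 0.056 ]), array([0.5837, 0.2064, 0.056 ])]
```

Measurements hold up:
- **Cap heights:** 83, 67, 46 and 74 mm, against the text's 85, 68, 48 and 76 for cap mid-heights.
- **Rack wall tops:** they triangulate rough and low, about 5–16 mm, so I use 22 mm. On that plane the rack comes out 246 mm long (end-wall centres, nominal 248) and 68 mm wide.
- **Old compartments:** 0.659, 0.597, 0.535 and 0.473, which match the bottles.

Next I'll write the pick-and-place helper and move the tall bottle first.

```bash
cat > pp.py <<'E'
import numpy as np
from bench import manip, effector
NEWC,YAW=np.array([.5765,-.187]),-.1295
TRANS=.115   # underside height in transit
# name: (x,y, yaw, grip height over origin, new-rack x)
B={"tall":(.6588,.1851,-.012,.042,-.095),"square":(.601,.1888,.03,.035,-.030),
   "jar":(.538,.1851,-.012,.030,.031),"cone":(.4757,.1901,-.012,.068,.093)}
def ori(y):
    a=(np.pi+y)/2;return [np.cos(a),np.sin(a),0,0]
def tz(under,g):return under+g-manip.grip_depth
def dest(rx):return NEWC+rx*np.array([np.cos(YAW),np.sin(YAW)])
def pick(n,f=15):
    x,y,w,g,_=B[n]
    up=[x,y,max(tz(TRANS,g),.15)]
    effector.open_jaws(); manip.move_pose(up,ori(w))
    manip.servo_line([x,y,tz(.010,g)],vel=.12)
    effector.close(f_grip=f); print("gap",manip.current_finger_gap(),manip.current_gripper_force())
    manip.servo_line([x,y,tz(TRANS,g)],vel=.12)
    print("lifted gap",manip.current_finger_gap(),"F",manip.current_force(),manip.current_clock())
def carry(n,off=(0,0)):
    g,rx=B[n][3:];p=dest(rx)+off
    manip.servo_line([*p,tz(TRANS,g)],ori(YAW),vel=.18)
def place(n,off=(0,0)):
    g,rx=B[n][3:];p=dest(rx)+off
    manip.servo_line([*p,tz(.0072,g)],vel=.07)
    print("F down",manip.current_force())
    effector.open_jaws(); manip.sleep(.2)
    manip.servo_line([*p,tz(TRANS,g)+.03],vel=.15); print(manip.current_clock())
E
python3 - <<'E'
from pp import *
for n,(x,y,w,g,rx) in B.items():
    print(n,[manip.solve_ik(p,o) is not None for p,o in(([x,y,tz(.01,g)],ori(w)),([x,y,tz(TRANS,g)],ori(w)),([*dest(rx),tz(.007,g)],ori(YAW)),([*dest(rx),tz(TRANS,g)],ori(YAW)))],dest(rx))
x,y,w,g,_=B["tall"]; print(manip.solve_ik([x,y,tz(TRANS,g)],ori(w)))
pick("tall")
from vis import *
im=viewer.get_image("scene");cv2.imwrite("pics/s1.png",im[:,:,::-1])
E
```

```text
tall [True, True, True, True] [ 0.48229547 -0.17473186]
square [True, True, True, True] [ 0.5467512  -0.18312585]
jar [True, True, True, True] [ 0.60724042 -0.19100329]
cone [True, True, True, True] [ 0.66872127 -0.19900987]
[-0.09663738  0.63405408 -0.31767062  1.53151183  0.22009801  1.01137053
  1.08503338]
gap 0.031942913190845516 14.987400008831173
lifted gap 0.031685063647656414 F [ 0.21320791 -0.04406612 -0.9568934 ] 5.575
```

View pics/s1.png

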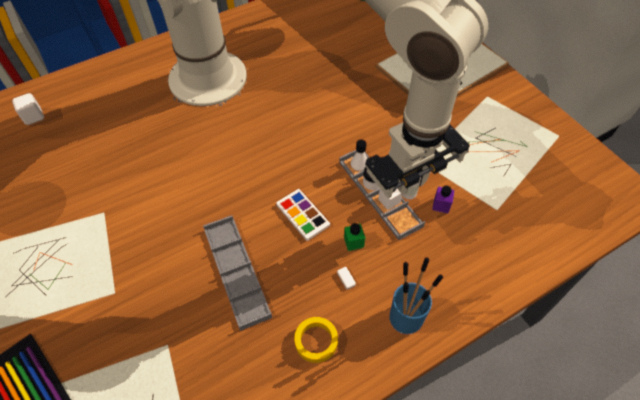

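The tall bottle is held (gap 32 mm) and lifted. Its old pad at (403,220) is bare and the other bottles haven't moved. Carrying and placing it now.

```bash
python3 - <<'E'
from pp import *
carry("tall");place("tall")
x,y,w,g,_=B["square"]
manip.move_pose([x,y,.18],ori(w));print(manip.current_clock())
from vis import *
a=viewer.get_image("top");b=viewer.get_image("scene")
cv2.imwrite("pics/t2.png",a[:,:,::-1]);cv2.imwrite("pics/s2.png",b[:,:,::-1])
A=cv2.resize(a[120:265,400:470],None,fx=4,fy=4,interpolation=cv2.INTER_CUBIC);D=cv2.resize(b[195:335,195:280],None,fx=4,fy=4,interpolation=cv2.INTER_CUBIC)
h=np.zeros((580,630,3),np.uint8);h[:A.shape[0],:280]=A;h[:D.shape[0],290:290+D.shape[1]]=D
cv2.imwrite("pics/c4.png",h[:,:,::-1])
for n,im,roi in(("t",a,(400,210,460,270)),("s",b,(195,180,260,260))):
    x0,y0,x1,y1=roi;k,l,st,ce=cv2.connectedComponentsWithStats((im[y0:y1,x0:x1].max(2)<62).astype(np.uint8))
    print(n,[(ce[i]+[x0,y0],st[i,4]) for i in range(1,k) if st[i,4]>30])
E
```

```text
F down [ 0.16491892 -0.99798931 -0.40863391]
12.0333
13.4583
t [(array([435.21428571, 238.17032967]), np.int32(182))]
s [(array([216.4591195 , 215.98113208]), np.int32(159))]
```

View pics/c4.png

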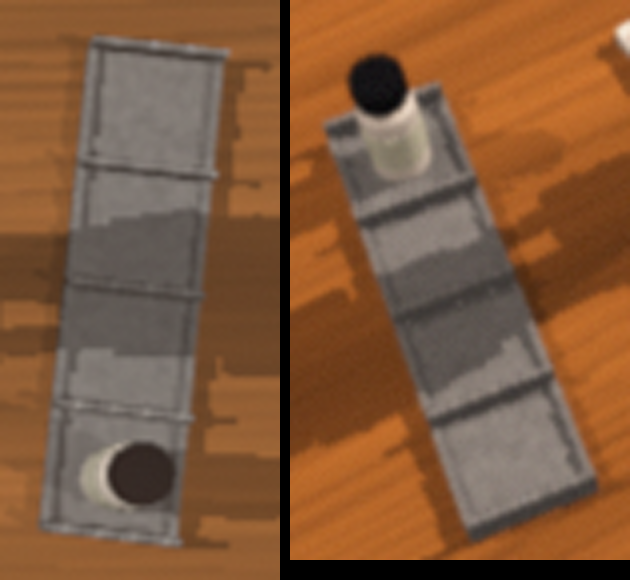

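The tall bottle stands upright in the nearest compartment, cap at top (435,238) and scene (216,216), clear of the partitions. Triangulating it now, then the square and the jar.

```bash
python3 - <<'E'
from pp import *
from vis import *
def rel(p):
    d=p[:2]-NEWC;c,s=np.cos(YAW),np.sin(YAW);return d@[c,s],d@[-s,c]
p,e=tri((435.214,238.17),(216.459,215.981));print(p,e,"rack frame",rel(p))
pick("square");carry("square")
a=viewer.get_image("top");b=viewer.get_image("scene")
cv2.imwrite("pics/t3.png",a[:,:,::-1]);cv2.imwrite("pics/s3.png",b[:,:,::-1])
place("square")
x,y,w,g,_=B["jar"];manip.move_pose([x,y,.18],ori(w));print(manip.current_clock())
a=viewer.get_image("top");b=viewer.get_image("scene")
A=cv2.resize(a[120:265,400:470],None,fx=4,fy=4,interpolation=cv2.INTER_CUBIC);D=cv2.resize(b[195:335,195:280],None,fx=4,fy=4,interpolation=cv2.INTER_CUBIC)
h=np.zeros((580,630,3),np.uint8);h[:A.shape[0],:280]=A;h[:D.shape[0],290:290+D.shape[1]]=D
cv2.imwrite("pics/c5.png",h[:,:,::-1])
E
```

```text
[ 0.48262166 -0.1749102   0.08049146] 4.800630213304778e-05 rack frame (np.float64(-0.09465351152165032), np.float64(-0.00013472693313390516))
gap 0.037668643196695155 14.990586787462234
lifted gap 0.038336706079168184 F [-0.42512523 -0.26501517 -0.92226499] 17.1167
F down [ 0.17651026 -0.08244965 -0.34136992]
23.4083
24.7917
```

View pics/c5.png

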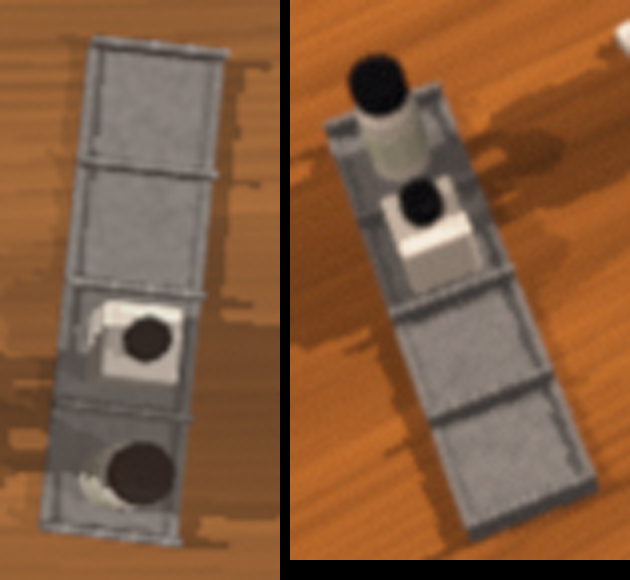

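The square bottle stands flat in the second compartment, cap at about top (437,205). Tall landed within 0.5 mm of where it was commanded. Jar next. It has the tightest fit, about 5 mm each way, so I'll watch the force on the way down.

```bash
python3 - <<'E'
from pp import *
from vis import *
pick("jar");carry("jar");place("jar")
x,y,w,g,_=B["cone"];manip.move_pose([x,y,.22],ori(w));print(manip.current_clock())
a=viewer.get_image("top");b=viewer.get_image("scene")
A=cv2.resize(a[120:265,400:470],None,fx=4,fy=4,interpolation=cv2.INTER_CUBIC);D=cv2.resize(b[195:335,195:280],None,fx=4,fy=4,interpolation=cv2.INTER_CUBIC)
h=np.zeros((580,630,3),np.uint8);h[:A.shape[0],:280]=A;h[:D.shape[0],290:290+D.shape[1]]=D
cv2.imwrite("pics/c6.png",h[:,:,::-1])
E
```

```text
gap 0.046786212466136054 15.000034868717194
lifted gap 0.046800816392947836 F [ 0.52471219 -0.13093166 -1.28112347] 28.3833
F down [-0.66012423  0.47038506 -0.8190911 ]
34.5
36.0083
```

View pics/c6.png

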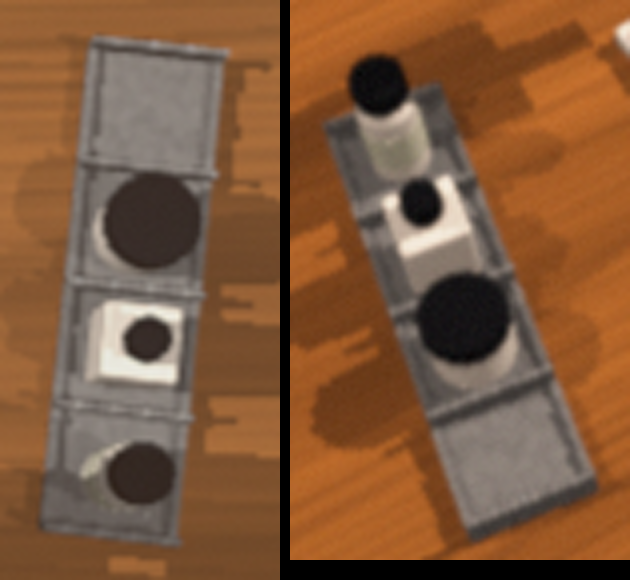

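The jar sits flat in the third compartment, lid at top (438,175), with no partition under it. The cone is last, then a final measurement of all four.

```bash
python3 - <<'E'
from pp import *
from vis import *
pick("cone");carry("cone");place("cone")
manip.move_pose([.45,.2,.25],ori(0));manip.sleep(.3);print(manip.current_clock())
a=viewer.get_image("top");b=viewer.get_image("scene")
def caps(im,roi):
    x0,y0,x1,y1=roi;k,l,st,ce=cv2.connectedComponentsWithStats((im[y0:y1,x0:x1].max(2)<62).astype(np.uint8))
    return sorted([(ce[i]+[x0,y0],st[i,4]) for i in range(1,k) if st[i,4]>50],key=lambda q:q[0][1])
T=caps(a,(400,110,470,270))[::-1];S=caps(b,(195,180,290,340))
print(len(T),len(S))
c,s=np.cos(YAW),np.sin(YAW)
for t,u in zip(T,S):
    p,e=tri(t[0],u[0]);d=p[:2]-NEWC;print(t[1],u[1],p.round(4),round(e,4),"rack",(d@[c,s]).round(4),(d@[-s,c]).round(4))
A=cv2.resize(a[120:265,400:470],None,fx=4,fy=4,interpolation=cv2.INTER_CUBIC);D=cv2.resize(b[195:335,195:280],None,fx=4,fy=4,interpolation=cv2.INTER_CUBIC)
h=np.zeros((580,630,3),np.uint8);h[:A.shape[0],:280]=A;h[:D.shape[0],290:290+D.shape[1]]=D
cv2.imwrite("pics/c7.png",h[:,:,::-1])
E
```

```text
gap 0.023430765693757485 14.999877959489822
lifted gap 0.023382094278566523 F [ 0.11432276 -0.71294573 -0.82345317] 39.775
F down [-0.50329595 -0.2439725  -1.05706271]
46.475
48.45
4 4
173 169 [ 0.4823 -0.1747  0.0807] 0.0003 rack -0.095 0.0
77 85 [ 0.5472 -0.1831  0.0634] 0.001 rack -0.0295 0.0001
412 421 [ 0.6073 -0.1911  0.043 ] 0.0005 rack 0.0311 -0.0001
120 156 [ 0.6692 -0.1997  0.0713] 0.0005 rack 0.0936 -0.0006
```

View pics/c7.png

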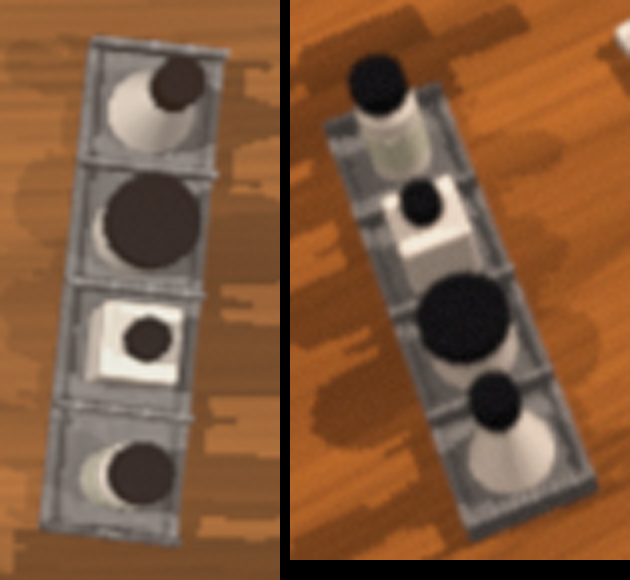

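All four stand upright in mirrored order: tall, square, jar and cone, near to far. They are within 2 mm of the compartment centres, and the cap heights are about 3 mm lower than at the start, near the 4 mm pad step.

```bash
python3 -c "
from bench import manip
print(manip.hand_in())"
```

```text
the job is handed in; nothing more can be done
None
```

I moved all four inks to the new rack in mirrored order (tall, square, jar, cone from nearest to farthest), each upright, released and within about 2 mm of its compartment centre by my camera measurement, and handed the job in with the clock at about 49 s of 112 s; no verdict was returned.

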